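# Set the green filter at the mid stop of a sprung filter slide

## Robot

A 6-joint arm with a two-finger parallel gripper is mounted at the origin on a cart in front of the work surface, level with it; the furniture and walls round the work are solid. World frame = base frame: x ahead of the robot, y to its left, z up, the work surface at z = 0. Lengths are in m, angles in rad, forces in N, time in s.
With the tool pointing down it reaches from about 0.3 to 0.875 m from the base axis. Payload 4.2 kg.
Tool frame: the origin (TCP) lies at the very end of the fingers, on their centre line; the grasp point (between the pads) lies 19 mm behind it; z points along the fingers, y is the direction in which the jaws open and shut (so a half turn about z gives the same grasp; the last joint's range is limited). The gripper opens to 85 mm and grips with 20 to 120 N. Pads are 22 mm wide; open, the fingers measure 114 mm over their backs; the gripper's body (76 mm by 85 mm) begins 54 mm behind the grasp point. The pads swing forward as they close: fully open they stand 13 mm farther back than shut.
Start: joints at [1.215, 0.32, 1.565, -0, 1.257, -0.02], TCP at [0.189, 0.543, 0.231] pointing down, gripper open.
Joint ranges: [-3.11, 3.11], [-0.84, 2.01], [0.21, 2.61], [-1.34, 4.49], [0.05, 2.63], [-2.56, 2.56]. Speed limits (rad/s): [2.57, 2.57, 3.14, 3.14, 3.14, 3.14].

## Interface

Orientations are given as a rotation vector (axis times angle).
In Python, from cell import robot gives the robot as it stands.
- The arm moves only by the tool send_rows, never from a script. Its argument "series" is a list of rows, each an object with "rot": the turn, a rotation vector about the tool's x, y, z in degrees, a list of three; "offset": the shift along the tool's x, y, z in m, a list of three; "hand": the finger opening in m, from 0 to 0.0854. In form: [{"rot": [rx, ry, rz], "offset": [x, y, z], "hand": hand}, ...]. A call has 1 to 12 rows; each row shifts and turns the commanded pose from where the row before left it, along the tool's axes as they then stand; what a row does not reach is not made up. A row lasts 1/12 s, in which the tool goes at most 41.7 mm and 7.16 degrees, less where a joint would pass 70% of its speed; a pose out of reach is approached as far as the arm can. A call is refused whole if a number of a shift passes 0.0417 or a number of a turn 7.16, either way. A call with a gripper value outside its range is refused whole. The fingers move at their own pace and stop on an object; "force" is the grip in N (left out, the last holds). Time passes only in rows, so rows that do not move let the fingers close. It gives the time, the measured TCP pose, the force and the opening at its end, in the units of the state.
- robot.sense(): the state, without advancing time (a new reading comes with each control period).
- robot.snapshot(name): name is "side" or "top"; returns a dict with "image" (384x512x3 uint8, red, green, blue), "intrinsics" (3x3 intrinsics, pixels), "extrinsics" (4x4, takes a point from world to camera coordinates). Camera axes: x right, y up, looking along -z (the intrinsics and any distortion apply to the point x, -y, -z); pixel columns grow to the right and rows downward; lengths in m; the calibration is good to about 2 mm. A picture is of the moment at which its call begins. There is no depth.
- robot.sign_off(): hands the job in, once; it reports no verdict.
The state is a dict: "time_s": time; "joints": joint angles; "qvel": joint speeds; "tau": joint torques, N m; "eef_pos": TCP position; "tool_rot": TCP orientation; "force": force on the tool from outside, world axes, zero at the start; "moment": the same for the moment, N m; "grip_width": finger opening in m.
Only numpy, scipy, OpenCV 4.12 (cv2) and the standard library are available. Lean on these libraries where they do the work, as an engineer would, in place of code of your own. Each camera call takes 0.05 s, during which the arm holds its last target. There are 200 camera calls.

## Task

Put the green filter in the light port: with your fingertips gently push the sprung filter slide all the way into its housing, without forcing it against its end stop, then let go so that it springs back and is caught by the stop pin at its middle position. Only push, do not pick anything up; leave the two balance weights and the loupe where they are, and finish clear of the unit.

Things in the scene. Friction and masses are not known exactly. Their poses are not given: they have to be found in the camera images.
- filter_unit: filter changer fixed to the bench: grey housing 100 mm deep (x), 112 wide (y), 60 high on a dark base plate 140 mm wide, a dark round collar (light port, 38 mm wide, 10 high) on its cover. Origin: centre of the underside, on the bench top. z is up; x points from the open front (where the slide stands out) to the back: the direction in which the slide is pushed in. Pose differs per run
- filter_slide (a joint): slide out of the housing's front. Value in m: 0 = out, at rest (face 54 mm before the housing); 0.044 = all the way in, at the end stop (face 10 mm before it). A spring pushes it out with 2.4 N at 0, 5 N at 0.022, 7.7 N at 0.044. Let go from beyond 0.024 it springs back and the stop pin catches it at about 0.022 (middle, green filter under the port); let go earlier it returns to 0
- slide_face (a point): centre of the front face of the slide, an aluminium block 96 mm wide, from 8 to 44 mm above the bench, with a green panel on this face and a green stripe on top. The face looks to the unit's -x and moves with the slide; the point is 26 mm above the bench, at unit x = -0.104 m + joint value, y = 0
- stop_pin (a joint): spring-loaded vertical stop pin with a brass head 13 mm wide on the housing's cover, right of the port seen from the front. Value in m: 0 = down, about 0.008 = lifted by the slide while the slide passes under it; it drops by itself and needs no handling
- pin_top (a point): top of the brass head of the stop pin, 75 mm above the bench when down; at unit x = -0.025, y = -0.036 m
- weight_200: steel-coloured balance weight with a knob, 32 mm wide, 42 mm high, standing loose on the bench; origin at the centre of its underside; bystander
- weight_100: brass-coloured balance weight with a knob, 26 mm wide, 34 mm high, standing loose on the bench; origin at the centre of its underside; bystander
- loupe: folding loupe with a black ring, 36 x 74 x 11 mm, lying loose on the bench; origin at the centre of its underside; bystander

How it is judged:
By the outcome, as a careful person would: the job done as asked, in the order asked, and still so for the second after the job is handed in, with the robot touching nothing.
It also fails if it takes over 32 s, if anything falls off the work surface, if the arm or the gripper's body presses on something with over 40 N, if the wrist force passes 120 N, or if a joint passes its speed limit or range.

## Working session

There is one attempt and no reset: what is moved stays moved. The work goes in short steps, Python scripts to look and compute and a tool call to move; the robot and the scene stay as the last step left them, time stands still between calls to the robot, and variables do not carry over. Pictures are saved under pics/ and viewed, about 8 in all and at most 12, crops included, and the job is handed in when it is done.

Besides the shell and the picture viewer there is one more tool, called after "Emit:" as name([rows], argument=value, ...), one row to a line, values as JSON. send_rows: Moves the arm, as the interface text tells. Its arguments: {"type":"object","properties":{"series":{"type":"array","items":{"type":"object","properties":{"rot":{"type":"array","items":{"type":"number"}},"offset":{"type":"array","items":{"type":"number"}},"hand":{"type":"number"}}}},"force":{"type":"number"}},"required":["series"]}

```bash
mkdir -p pics; python3 - <<'E'
from cell import robot
import cv2,numpy as np
np.set_printoptions(precision=4,suppress=True)
s=robot.sense();print({k:s[k] for k in("time_s","eef_pos","tool_rot","force","grip_width")})
for n in("top","side"):
    d=robot.snapshot(n);cv2.imwrite(f"pics/{n}0.png",d["image"][:,:,::-1]);np.savez(f"{n}0.npz",**{k:d[k] for k in d})
    print(n,d.keys(),d["intrinsics"],d["extrinsics"])
E
```

```text
{'time_s': 0.0, 'eef_pos': array([0.1893, 0.5424, 0.2305]), 'tool_rot': array([-0.5249, -3.0971,  0.0028]), 'force': array([-0.2878,  0.122 ,  0.0644]), 'grip_width': 0.08524875591022585}
top dict_keys(['image', 'intrinsics', 'extrinsics']) [[381.8866   0.     258.3326]
 [  0.     381.8866 192.0162]
 [  0.       0.       1.    ]] [[ 0.0157 -0.9999  0.0047  0.0395]
 [ 0.9976  0.016   0.0676 -0.5029]
 [-0.0677  0.0036  0.9977 -0.8825]
 [ 0.      0.      0.      1.    ]]
side dict_keys(['image', 'intrinsics', 'extrinsics']) [[385.4793   0.     253.26  ]
 [  0.     385.4793 193.3132]
 [  0.       0.       1.    ]] [[-0.9845 -0.1742  0.0187  0.4998]
 [ 0.1347 -0.6844  0.7166 -0.0777]
 [-0.112   0.708   0.6973 -0.9035]
 [ 0.      0.      0.      1.    ]]
```

View pics/top0.png

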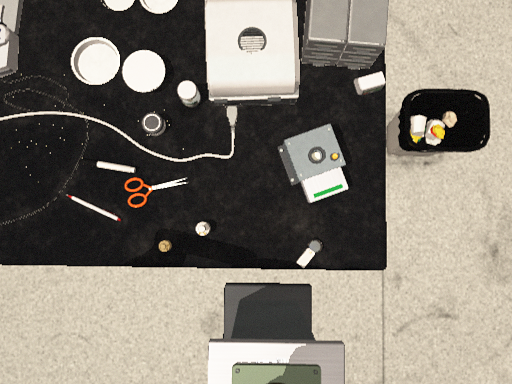

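View pics/side0.png

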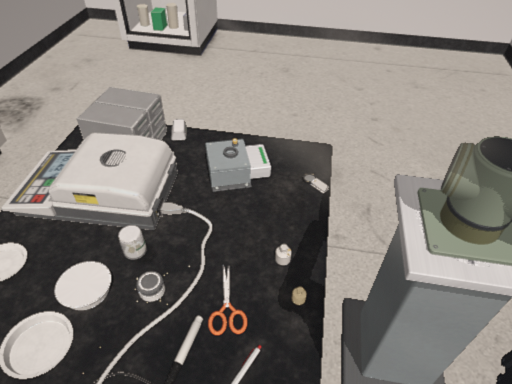

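The top view shows the unit at about (315,160), with its slide and green stripe at (328,190) facing the robot. The brass pin is at (335,156), the loupe at (310,253), and the weights at (203,229) and (165,246). Next I measure these.

```bash
cat > h.py <<'E'
import numpy as np,cv2
def load(n): return dict(np.load(n+"0.npz"))
def ray(d,uv,z):
    K,E=d["intrinsics"],d["extrinsics"];R,t=E[:3,:3],E[:3,3]
    u,v=uv;c=np.array([(u-K[0,2])/K[0,0],-(v-K[1,2])/K[1,1],-1.])
    C=-R.T@t;w=R.T@c
    return C+w*(z-C[2])/w[2]
def proj(d,p):
    K,E=d["intrinsics"],d["extrinsics"];c=E[:3,:3]@p+E[:3,3]
    return np.array([K[0,2]+K[0,0]*c[0]/-c[2],K[1,2]-K[1,1]*c[1]/-c[2]])
E
python3 - <<'E'
from h import *
np.set_printoptions(precision=4,suppress=True)
for n,(x0,y0,x1,y1) in dict(top=(265,110,365,215),side=(195,125,285,200)).items():
    d=load(n);im=d["image"];hsv=cv2.cvtColor(im,cv2.COLOR_RGB2HSV)
    def blobs(m,nm,z,k=1):
        r=np.zeros_like(m);r[y0:y1,x0:x1]=m[y0:y1,x0:x1]
        for c in sorted(cv2.findContours(r,cv2.RETR_EXTERNAL,cv2.CHAIN_APPROX_NONE)[0],key=cv2.contourArea)[-k:]:
            q=cv2.boxPoints(cv2.minAreaRect(c));print(n,nm,cv2.contourArea(c),"box px",q.round(1).tolist());
            print("  c",c[:,0].mean(0),ray(d,c[:,0].mean(0),z)); print("  world",[ray(d,p,z)[:2].round(4).tolist() for p in q])
    blobs(cv2.inRange(hsv,(45,80,60),(85,255,255)),"green",.044)
    blobs(cv2.inRange(hsv,(12,90,80),(35,255,255)),"brass",.075)
    blobs(cv2.inRange(hsv,(0,0,200),(179,40,255)),"slide",.044)
    cv2.imwrite(f"pics/{n}_c.png",cv2.resize(im[y0:y1,x0:x1,::-1],None,fx=5.5,fy=5.5,interpolation=cv2.INTER_CUBIC))
E
```

```text
top green 83.0 box px [[313.20001220703125, 193.8000030517578], [341.1000061035156, 183.5], [342.3999938964844, 187.10000610351562], [314.5, 197.39999389648438]]
  c [327.5172 190.5   ] [ 0.5064 -0.1105  0.044 ]
  world [[0.4984, -0.0778], [0.523, -0.1416], [0.5147, -0.1446], [0.4902, -0.0809]]
top brass 26.5 box px [[331.0, 153.0], [337.0, 153.0], [337.0, 159.0], [331.0, 159.0]]
  c [334.2941 155.8824] [ 0.5813 -0.1196  0.075 ]
  world [[0.5877, -0.1122], [0.5879, -0.1256], [0.5745, -0.1256], [0.5743, -0.1123]]
top slide 920.0 box px [[301.3999938964844, 179.6999969482422], [339.79998779296875, 165.5], [348.20001220703125, 188.3000030517578], [309.79998779296875, 202.39999389648438]]
  c [324.6034 184.1466] [ 0.5209 -0.1038  0.044 ]
  world [[0.5303, -0.0506], [0.5644, -0.1387], [0.5122, -0.1579], [0.4784, -0.0702]]
side green 18.5 box px [[259.0, 148.0], [260.79998779296875, 147.39999389648438], [265.6000061035156, 161.8000030517578], [263.79998779296875, 162.39999389648438]]
  c [262.2581 154.7742] [ 0.505  -0.1158  0.044 ]
  world [[0.5181, -0.1427], [0.5138, -0.1462], [0.492, -0.089], [0.4962, -0.0857]]
side brass 6.0 box px [[233.0, 141.0], [236.0, 141.0], [236.0, 143.0], [233.0, 143.0]]
  c [234.5 142. ] [ 0.5787 -0.1151  0.075 ]
  world [[0.5834, -0.1185], [0.5758, -0.1201], [0.574, -0.1117], [0.5816, -0.1101]]
side slide 382.0 box px [[245.6999969482422, 146.60000610351562], [264.29998779296875, 142.10000610351562], [270.20001220703125, 166.6999969482422], [251.5, 171.1999969482422]]
  c [257.2949 157.2308] [ 0.5161 -0.1031  0.044 ]
  world [[0.5543, -0.1418], [0.5082, -0.1714], [0.4777, -0.0719], [0.521, -0.0458]]
```

View pics/top_c.png

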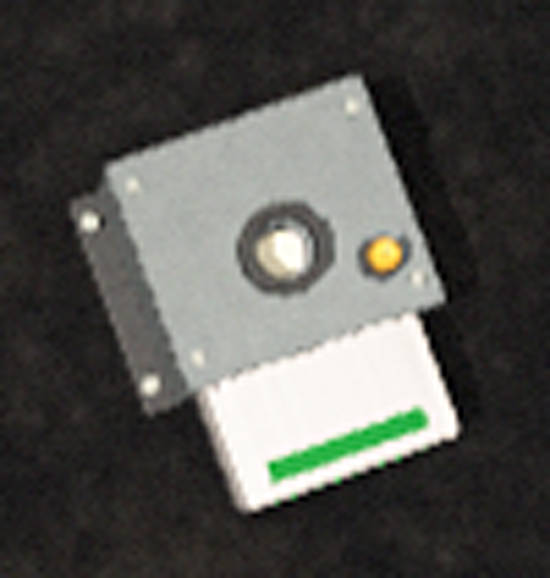

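Yaw comes out at 21.1° from both the front edge and the stripe. The face centre is at about (0.494, -0.1135), and the pin-based estimate agrees within about 1–2 mm. I turn the tool to align with the unit and close the fingers first.

Emit:
send_rows([
  {"rot": [0, 0, -5.04], "offset": [0, 0, 0], "hand": 0},
  {"rot": [0, 0, -5.04], "offset": [0, 0, 0], "hand": 0},
  {"rot": [0, 0, -5.04], "offset": [0, 0, 0], "hand": 0},
  {"rot": [0, 0, -5.04], "offset": [0, 0, 0], "hand": 0},
  {"rot": [0, 0, -5.04], "offset": [0, 0, 0], "hand": 0},
  {"rot": [0, 0, -5.04], "offset": [0, 0, 0], "hand": 0},
  {"rot": [0, 0, -5.04], "offset": [0, 0, 0], "hand": 0},
  {"rot": [0, 0, -5.04], "offset": [0, 0, 0], "hand": 0},
], force=20)

```text
time_s: 0.77
eef_pos: [0.1894, 0.5426, 0.2308]
tool_rot: [0.581, -3.087, 0.001]
force: [-0.1, -0.4, 0.8]
grip_width: 0.0
```

Emit:
send_rows([
  {"rot": [0, 0, 0], "offset": [0, -0.03, 0], "hand": 0},
  {"rot": [0, 0, 0], "offset": [0, -0.03, 0], "hand": 0},
  {"rot": [0, 0, 0], "offset": [0, -0.03, 0], "hand": 0},
  {"rot": [0, 0, 0], "offset": [0, -0.03, 0], "hand": 0},
  {"rot": [0, 0, 0], "offset": [0, -0.03, 0], "hand": 0},
  {"rot": [0, 0, 0], "offset": [0, -0.03, 0], "hand": 0},
  {"rot": [0, 0, 0], "offset": [0, -0.03, 0], "hand": 0},
  {"rot": [0, 0, 0], "offset": [0, -0.03, 0], "hand": 0},
  {"rot": [0, 0, 0], "offset": [0, -0.03, 0], "hand": 0},
  {"rot": [0, 0, 0], "offset": [0, -0.03, 0], "hand": 0},
  {"rot": [0, 0, 0], "offset": [0, -0.03, 0], "hand": 0},
  {"rot": [0, 0, 0], "offset": [0, -0.03, 0], "hand": 0},
])

```text
time_s: 1.77
eef_pos: [0.3189, 0.2055, 0.2311]
tool_rot: [0.575, -3.088, 0.0]
force: [0.7, 0.1, 0.2]
grip_width: 0.0002
```

Emit:
send_rows([
  {"rot": [0, 0, 0], "offset": [0, -0.03, 0], "hand": 0},
  {"rot": [0, 0, 0], "offset": [0, -0.03, 0], "hand": 0},
  {"rot": [0, 0, 0], "offset": [0, -0.03, 0], "hand": 0},
  {"rot": [0, 0, 0], "offset": [0, -0.03, 0], "hand": 0},
  {"rot": [0, 0, 0], "offset": [0, -0.03, 0], "hand": 0},
  {"rot": [0, 0, 0], "offset": [0, -0.03, 0], "hand": 0},
  {"rot": [0, 0, 0], "offset": [0, -0.03, 0], "hand": 0},
  {"rot": [0, 0, 0], "offset": [0, -0.03, 0], "hand": 0},
  {"rot": [0, 0, 0], "offset": [0, -0.03, 0], "hand": 0},
  {"rot": [0, 0, 0], "offset": [0, -0.03, 0], "hand": 0},
  {"rot": [0, 0, 0], "offset": [0, -0.03, 0], "hand": 0},
  {"rot": [0, 0, 0], "offset": [0, -0.03, 0], "hand": 0},
])

```text
time_s: 2.77
eef_pos: [0.4484, -0.1304, 0.231]
tool_rot: [0.574, -3.088, -0.001]
force: [0.1, 1.2, -0.3]
grip_width: -0.0001
```

Emit:
send_rows([
  {"rot": [0, 0, 0], "offset": [0, 0, 0.02], "hand": 0},
  {"rot": [0, 0, 0], "offset": [0, 0, 0.02], "hand": 0},
  {"rot": [0, 0, 0], "offset": [0, 0, 0.02], "hand": 0},
  {"rot": [0, 0, 0], "offset": [0, 0, 0.02], "hand": 0},
  {"rot": [0, 0, 0], "offset": [0, 0, 0.02], "hand": 0},
  {"rot": [0, 0, 0], "offset": [0, 0, 0.02], "hand": 0},
  {"rot": [0, 0, 0], "offset": [0, 0, 0], "hand": 0},
])

```text
time_s: 3.35
eef_pos: [0.4456, -0.128, 0.1078]
tool_rot: [0.573, -3.081, -0.006]
force: [-0.9, 0.1, -1.3]
grip_width: -0.0001
```

```bash
python3 - <<'E'
from cell import robot
import cv2,numpy as np
s=robot.sense();print(s["time_s"],s["eef_pos"],s["tool_rot"],s["force"],s["joints"])
a=[cv2.resize(robot.snapshot(n)["image"][y:y+150,x:x+130,::-1],None,fx=3,fy=3) for n,x,y in(("top",260,110),("side",190,100))]
cv2.imwrite("pics/pre.png",np.hstack(a))
E
```

```text
3.35 [ 0.4455779  -0.12803391  0.10784512] [ 0.57325599 -3.08130921 -0.00634601] [-0.8573136   0.06441596 -1.30241391] [-3.04681539e-01  2.73356644e-01  1.98456811e+00  1.27757782e-04
  8.92107701e-01 -2.24343860e+00]
```

View pics/pre.png

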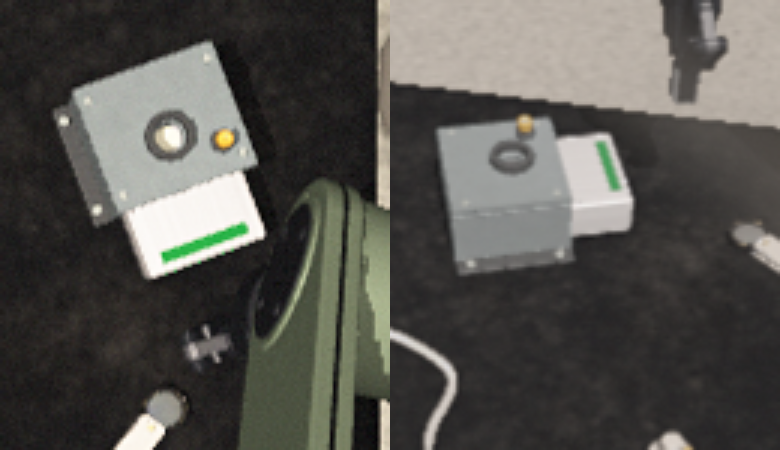

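The fingertips are in front of the face, clear of the loupe, and roughly centred. Now I go down and correct 4 mm sideways.

Emit:
send_rows([
  {"rot": [0, 0, 0], "offset": [0, -0.004, 0.02], "hand": 0},
  {"rot": [0, 0, 0], "offset": [0, 0, 0.02], "hand": 0},
  {"rot": [0, 0, 0], "offset": [0, 0, 0.02], "hand": 0},
  {"rot": [0, 0, 0], "offset": [0, 0, 0.014], "hand": 0},
  {"rot": [0, 0, 0], "offset": [0, 0, 0.01], "hand": 0},
  {"rot": [0, 0, 0], "offset": [0, 0, 0], "hand": 0},
  {"rot": [0, 0, 0], "offset": [0, 0, 0], "hand": 0},
])

```text
time_s: 4.03
eef_pos: [0.4508, -0.1329, 0.0282]
tool_rot: [-0.574, 3.087, -0.001]
force: [0.2, -0.1, 0.4]
grip_width: 0.0
```

Emit:
send_rows([
  {"rot": [0, 0, 0], "offset": [-0.005, 0, 0], "hand": 0},
  {"rot": [0, 0, 0], "offset": [-0.005, 0, 0], "hand": 0},
  {"rot": [0, 0, 0], "offset": [-0.005, 0, 0], "hand": 0},
  {"rot": [0, 0, 0], "offset": [-0.005, 0, 0], "hand": 0},
  {"rot": [0, 0, 0], "offset": [-0.005, 0, 0], "hand": 0},
  {"rot": [0, 0, 0], "offset": [-0.005, 0, 0], "hand": 0},
  {"rot": [0, 0, 0], "offset": [0, 0, 0], "hand": 0},
  {"rot": [0, 0, 0], "offset": [0, 0, 0], "hand": 0},
])

```text
time_s: 4.7
eef_pos: [0.4781, -0.1217, 0.0272]
tool_rot: [0.575, -3.088, -0.0]
force: [-0.4, 0.9, -0.7]
grip_width: -0.0002
```

Emit:
send_rows([
  {"rot": [0, 0, 0], "offset": [0, 0, 0.004], "hand": 0},
  {"rot": [0, 0, 0], "offset": [-0.002, 0, 0], "hand": 0},
  {"rot": [0, 0, 0], "offset": [-0.002, 0, 0], "hand": 0},
  {"rot": [0, 0, 0], "offset": [-0.002, 0, 0], "hand": 0},
  {"rot": [0, 0, 0], "offset": [0, 0, 0], "hand": 0},
])

```text
time_s: 5.12
eef_pos: [0.4838, -0.1196, 0.0233]
tool_rot: [-0.575, 3.088, 0.0]
force: [-0.8, 0.9, -0.2]
grip_width: 0.0002
```

Emit:
send_rows([
  {"rot": [0, 0, 0], "offset": [-0.002, 0, 0], "hand": 0},
  {"rot": [0, 0, 0], "offset": [-0.001, 0, 0], "hand": 0},
  {"rot": [0, 0, 0], "offset": [0, 0, 0], "hand": 0},
])

```text
time_s: 5.37
eef_pos: [0.4859, -0.1187, 0.0232]
tool_rot: [0.575, -3.088, -0.0]
force: [-2.0, -1.8, 0.8]
grip_width: -0.0
```

Emit:
send_rows([
  {"rot": [0, 0, 0], "offset": [-0.002, 0, 0], "hand": 0},
  {"rot": [0, 0, 0], "offset": [-0.001, 0, 0], "hand": 0},
  {"rot": [0, 0, 0], "offset": [0, 0, 0], "hand": 0},
])

```text
time_s: 5.62
eef_pos: [0.4885, -0.1176, 0.0232]
tool_rot: [0.575, -3.087, -0.0]
force: [-2.2, -2.3, 1.7]
grip_width: 0.0002
```

Emit:
send_rows([
  {"rot": [0, 0, 0], "offset": [-0.002, 0, 0], "hand": 0},
  {"rot": [0, 0, 0], "offset": [-0.002, 0, 0], "hand": 0},
  {"rot": [0, 0, 0], "offset": [0, 0, 0], "hand": 0},
])

```text
time_s: 5.87
eef_pos: [0.4923, -0.1161, 0.0232]
tool_rot: [0.575, -3.087, -0.001]
force: [-3.8, -3.1, 2.0]
grip_width: -0.0
```

```bash
python3 - <<'E'
from cell import robot
import cv2,numpy as np
s=robot.sense();print(s["time_s"],s["eef_pos"],s["force"])
a=[cv2.resize(robot.snapshot(n)["image"][y:y+100,x:x+100,::-1],None,fx=4,fy=4) for n,x,y in(("top",270,120),("side",195,115))]
cv2.imwrite("pics/con.png",np.hstack(a))
E
```

```text
5.8667 [ 0.49226458 -0.11610665  0.02315756] [-3.78163108 -3.13392882  1.96477552]
```

View pics/con.png

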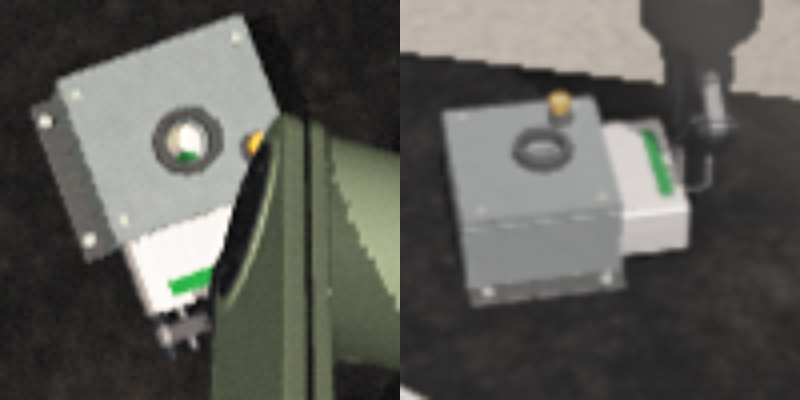

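The fingers touch the face, the slide has begun to move, and green is starting to show in the port at top crop (188,157). I check lateral alignment and the slide value from the stripe in the side view.

```bash
cat >> h.py <<'E'
u=np.array([.933,.36])
def slide(im,d,n="side"):
    hsv=cv2.cvtColor(im,cv2.COLOR_RGB2HSV);m=cv2.inRange(hsv,(45,80,60),(85,255,255));r=np.zeros_like(m)
    r[125:200,245:285]=m[125:200,245:285]
    ys,xs=np.nonzero(r);p=np.array([xs.mean(),ys.mean()])
    return p,ray(d,p,.044)[:2]@u,len(xs)
E
python3 - <<'E'
from cell import robot
from h import *
for n in("top","side"): print(n,proj(load(n),robot.sense()["eef_pos"]),"face0",proj(load(n),np.array([.494,-.1135,.026])),"pushed ends",[proj(load(n),np.array([.494+.007*.933-s*.36*.048,-.1135+.007*.36+s*.933*.048,.044])).round(1) for s in(1,-1)])
d=load("side");print(slide(d["image"],d),slide(robot.snapshot("side")["image"],d))
E
```

```text
top [328.2307893  197.20119716] face0 [327.3333733 196.3785692] pushed ends [array([308.1, 200.3]), array([347.3, 185.8])]
side [266.72308632 161.45055737] face0 [265.97748707 161.15646768] pushed ends [array([267.7, 167.9]), array([259.9, 145.1])]
(array([262.28571429, 154.85714286]), np.float64(0.4294698812185042), 35) (array([258.92682927, 155.31707317]), np.float64(0.4385509318365429), 41)
```

Emit:
send_rows([
  {"rot": [0, 0, 0], "offset": [-0.0025, 0, 0], "hand": 0},
  {"rot": [0, 0, 0], "offset": [-0.0025, 0, 0], "hand": 0},
  {"rot": [0, 0, 0], "offset": [-0.0025, 0, 0], "hand": 0},
  {"rot": [0, 0, 0], "offset": [-0.0025, 0, 0], "hand": 0},
  {"rot": [0, 0, 0], "offset": [-0.0025, 0, 0], "hand": 0},
  {"rot": [0, 0, 0], "offset": [-0.0025, 0, 0], "hand": 0},
  {"rot": [0, 0, 0], "offset": [-0.0025, 0, 0], "hand": 0},
  {"rot": [0, 0, 0], "offset": [-0.0025, 0, 0], "hand": 0},
  {"rot": [0, 0, 0], "offset": [-0.0025, 0, 0], "hand": 0},
  {"rot": [0, 0, 0], "offset": [-0.0025, 0, 0], "hand": 0},
  {"rot": [0, 0, 0], "offset": [-0.0025, 0, 0], "hand": 0},
  {"rot": [0, 0, 0], "offset": [0, 0, 0], "hand": 0},
])

```text
time_s: 7.02
eef_pos: [0.5175, -0.1061, 0.0229]
tool_rot: [0.575, -3.086, -0.001]
force: [-5.1, -3.3, 2.2]
grip_width: 0.0002
```

```bash
python3 - <<'E'
from cell import robot
from h import *
d=load("side");s=robot.sense();print(slide(robot.snapshot("side")["image"],d),s["eef_pos"],s["eef_pos"][:2]@u,s["force"],s["force"][:2]@u)
E
```

```text
(array([249.2       , 156.73333333]), np.float64(0.4647470114007048), 30) [ 0.51750371 -0.10610242  0.02294961] 0.4446340946602408 [-5.13917947 -3.30324682  2.18040796] -5.984023296708562
```

Emit:
send_rows([
  {"rot": [0, 0, 0], "offset": [-0.002, 0, 0], "hand": 0},
  {"rot": [0, 0, 0], "offset": [-0.002, 0, 0], "hand": 0},
  {"rot": [0, 0, 0], "offset": [-0.001, 0, 0], "hand": 0},
  {"rot": [0, 0, 0], "offset": [0, 0, 0], "hand": 0},
])

```text
time_s: 7.4
eef_pos: [0.5218, -0.1044, 0.023]
tool_rot: [0.575, -3.085, -0.001]
force: [-5.7, -4.1, 1.1]
grip_width: -0.0004
```

Emit:
send_rows([
  {"rot": [0, 0, 0], "offset": [-0.001, 0, 0], "hand": 0},
  {"rot": [0, 0, 0], "offset": [0, 0, 0], "hand": 0},
  {"rot": [0, 0, 0], "offset": [0, 0, 0], "hand": 0},
])

```text
time_s: 7.65
eef_pos: [0.5226, -0.1041, 0.0229]
tool_rot: [0.575, -3.085, -0.001]
force: [-6.2, -4.0, 1.8]
grip_width: -0.0002
```

Emit:
send_rows([
  {"rot": [0, 0, 0], "offset": [-0.001, 0, 0], "hand": 0},
  {"rot": [0, 0, 0], "offset": [0, 0, 0], "hand": 0},
  {"rot": [0, 0, 0], "offset": [0, 0, 0], "hand": 0},
])

```text
time_s: 7.9
eef_pos: [0.5235, -0.1038, 0.0229]
tool_rot: [0.575, -3.085, -0.001]
force: [-6.5, -4.2, 0.9]
grip_width: 0.0003
```

```bash
python3 - <<'E'
from cell import robot
from h import *
d=load("side");s=robot.sense();print(slide(robot.snapshot("side")["image"],d),s["eef_pos"][:2]@u,s["force"][:2]@u)
E
```

```text
(array([nan, nan]), np.float64(nan), 0) 0.45102024488358267 -7.60835143973075h.py:15: RuntimeWarning: Mean of empty slice.
  ys,xs=np.nonzero(r);p=np.array([xs.mean(),ys.mean()])
  ret = ret.dtype.type(ret / rcount)
```

Emit:
send_rows([
  {"rot": [0, 0, 0], "offset": [-0.001, 0, 0], "hand": 0},
  {"rot": [0, 0, 0], "offset": [0, 0, 0], "hand": 0},
  {"rot": [0, 0, 0], "offset": [0, 0, 0], "hand": 0},
])

```text
time_s: 8.2
eef_pos: [0.5244, -0.1034, 0.0229]
tool_rot: [0.575, -3.085, -0.001]
force: [-6.9, -4.2, 1.3]
grip_width: -0.0003
```

```bash
python3 - <<'E'
from cell import robot
from h import *
s=robot.sense();print(s["eef_pos"][:2]@u,s["force"][:2]@u)
cv2.imwrite("pics/in.png",cv2.resize(robot.snapshot("side")["image"][115:205,185:295,::-1],None,fx=6,fy=6,interpolation=cv2.INTER_CUBIC))
E
```

```text
0.45200687611067353 -7.915988262450455
```

View pics/in.png

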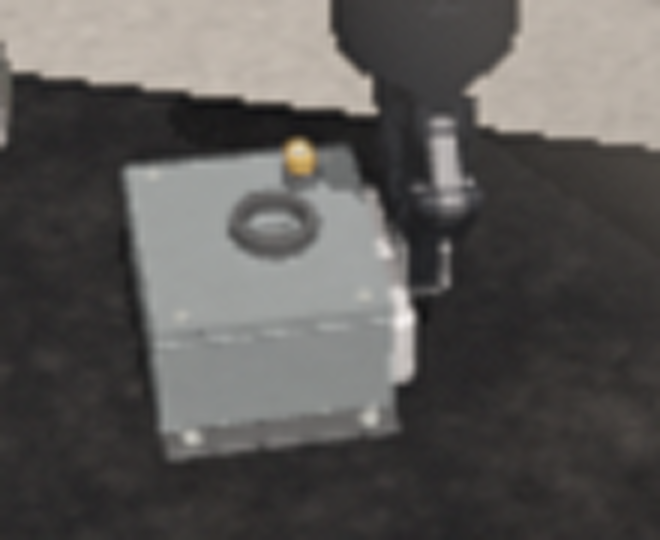

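The slide is nearly in, with about 10 mm of white showing before the housing at crop (400,340). The force still follows the spring. I continue in finer steps.

Emit:
send_rows([
  {"rot": [0, 0, 0], "offset": [-0.0005, 0, 0], "hand": 0},
  {"rot": [0, 0, 0], "offset": [0, 0, 0], "hand": 0},
  {"rot": [0, 0, 0], "offset": [0, 0, 0], "hand": 0},
])

```text
time_s: 8.5
eef_pos: [0.5247, -0.1033, 0.0229]
tool_rot: [0.575, -3.085, -0.001]
force: [-6.8, -4.6, 1.8]
grip_width: 0.0003
```

Emit:
send_rows([
  {"rot": [0, 0, 0], "offset": [-0.0005, 0, 0], "hand": 0},
  {"rot": [0, 0, 0], "offset": [0, 0, 0], "hand": 0},
  {"rot": [0, 0, 0], "offset": [0, 0, 0], "hand": 0},
])

```text
time_s: 8.75
eef_pos: [0.5248, -0.1033, 0.0229]
tool_rot: [0.575, -3.084, -0.001]
force: [-7.8, -4.9, 3.3]
grip_width: 0.0003
```

Emit:
send_rows([
  {"rot": [0, 0, 0], "offset": [-0.0005, 0, 0], "hand": 0},
  {"rot": [0, 0, 0], "offset": [0, 0, 0], "hand": 0},
  {"rot": [0, 0, 0], "offset": [0, 0, 0], "hand": 0},
])

```text
time_s: 9.0
eef_pos: [0.5247, -0.1032, 0.0229]
tool_rot: [0.575, -3.083, -0.001]
force: [-8.6, -6.3, 4.2]
grip_width: 0.0
```

The position has stalled and the force is rising (about 10 N), so the slide is at its stop. I let go with a straight retreat, then lift.

Emit:
send_rows([
  {"rot": [0, 0, 0], "offset": [0.012, 0, 0], "hand": 0},
  {"rot": [0, 0, 0], "offset": [0.025, 0, 0], "hand": 0},
  {"rot": [0, 0, 0], "offset": [0.025, 0, 0], "hand": 0},
  {"rot": [0, 0, 0], "offset": [0.02, 0, 0], "hand": 0},
  {"rot": [0, 0, 0], "offset": [0, 0, 0], "hand": 0},
  {"rot": [0, 0, 0], "offset": [0, 0, 0], "hand": 0},
])

```text
time_s: 9.5
eef_pos: [0.4515, -0.1325, 0.0237]
tool_rot: [-0.571, 3.086, -0.001]
force: [-0.3, -0.5, 0.3]
grip_width: -0.0002
```

Emit:
send_rows([
  {"rot": [0, 0, 0], "offset": [0, 0, -0.025], "hand": 0},
  {"rot": [0, 0, 0], "offset": [0, 0, -0.03], "hand": 0},
  {"rot": [0, 0, 0], "offset": [0, 0, -0.03], "hand": 0},
  {"rot": [0, 0, 0], "offset": [0, 0, -0.03], "hand": 0},
  {"rot": [0, 0, 0], "offset": [0, 0, -0.03], "hand": 0},
  {"rot": [0, 0, 0], "offset": [0, 0.03, -0.03], "hand": 0},
  {"rot": [0, 0, 0], "offset": [0, 0.03, 0], "hand": 0},
  {"rot": [0, 0, 0], "offset": [0, 0.03, 0], "hand": 0},
  {"rot": [0, 0, 0], "offset": [0, 0.03, 0], "hand": 0},
  {"rot": [0, 0, 0], "offset": [0, 0.03, 0], "hand": 0},
  {"rot": [0, 0, 0], "offset": [0, 0.03, 0], "hand": 0},
  {"rot": [0, 0, 0], "offset": [0, 0.03, 0], "hand": 0},
])

```text
time_s: 10.5
eef_pos: [0.3766, 0.0654, 0.1986]
tool_rot: [-0.574, 3.084, 0.001]
force: [-0.4, -0.4, 0.1]
grip_width: 0.0004
```

Emit:
send_rows([
  {"rot": [0, 0, 0], "offset": [0, 0.03, 0], "hand": 0},
  {"rot": [0, 0, 0], "offset": [0, 0.03, 0], "hand": 0},
  {"rot": [0, 0, 0], "offset": [0, 0.03, 0], "hand": 0},
  {"rot": [0, 0, 0], "offset": [0, 0.03, 0], "hand": 0},
  {"rot": [0, 0, 0], "offset": [0, 0.03, 0], "hand": 0},
  {"rot": [0, 0, 0], "offset": [0, 0.03, 0], "hand": 0},
  {"rot": [0, 0, 0], "offset": [0, 0, 0], "hand": 0},
  {"rot": [0, 0, 0], "offset": [0, 0, 0], "hand": 0},
])

```text
time_s: 11.17
eef_pos: [0.3111, 0.2334, 0.1983]
tool_rot: [-0.581, 3.085, 0.002]
force: [-0.0, -1.5, 0.4]
grip_width: 0.0003
```

```bash
python3 - <<'E'
from cell import robot
from h import *
d=load("side");s=robot.sense();i=robot.snapshot("side")["image"];t=robot.snapshot("top")["image"]
print(s["time_s"],s["eef_pos"],s["force"],s["qvel"].round(3));print("slide",slide(i,d)[1]-slide(d["image"],d)[1])
t0=load("top")["image"]
for n,(x,y) in dict(loupe=(310,253),w200=(203,229),w100=(165,246)).items():
    f=lambda m:cv2.cvtColor(m[y-18:y+16,x-18:x+18],cv2.COLOR_RGB2GRAY).astype(np.float32)
    print(n,cv2.phaseCorrelate(f(t0),f(t)))
c=lambda m,x,y:cv2.resize(m[y:y+130,x:x+130,::-1],None,fx=3,fy=3,interpolation=cv2.INTER_CUBIC)
cv2.imwrite("pics/end.png",np.hstack([c(t,250,130),c(i,190,110)]))
E
```

```text
11.1667 [0.31114758 0.2334029  0.19829427] [-0.02477519 -1.5244376   0.4021285 ] [-0.056 -0.008  0.022 -0.014  0.011 -0.007]
slide 0.021659555779964867
loupe ((0.005291626587634823, 0.3654963098609123), 0.9904852616198269)
w200 ((-0.018843309846939604, 0.04396349285997658), 1.002864130485205)
w100 ((-0.08346026697980236, -0.12381008088791745), 1.001866411279749)
```

View pics/end.png

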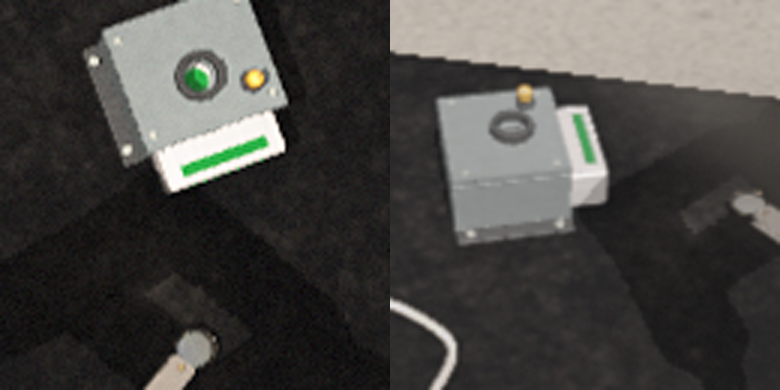

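The slide stands at 0.0217 with the green filter in the port, at crop (200,75). The pin is down and the bystanders have not moved; the loupe's 0.37 px reading comes from shadow. The arm is clear, so I hand in.

```bash
python3 -c "
from cell import robot
print(robot.sign_off())"
```

```text
the job is handed in; nothing more can be done
None
```

The green filter is in the light port, and I handed the job in after about 11 s of robot time. I pushed the slide in with closed fingertips until it stalled at its end stop, at about 10 N. I then backed straight off, so it sprang back onto the stop pin.

**Last checks:**
- **Slide:** the side camera put it at about 21.7 mm, against 22 mm expected for the middle position. Green shows in the port and the pin head looks down.
- **Bystanders:** both weights shifted by less than 0.15 px in the top view. The loupe read 0.37 px (under 1 mm), which I put down to the arm's shadow falling across it. I did not check that further.
- **Arm:** it finished well away from the unit, and the force reading was within noise (about 1.5 N or less).

**Failed check:** one camera reading of the slide position near full insertion came back empty because the gripper hid the stripe. I judged the end stop from the finger position and force instead.

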